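# Put the cheese-board lift into third gear and start it

## Robot

A 6-joint arm with a two-finger parallel gripper is mounted at the origin on the work surface. World frame = base frame: x ahead of the robot, y to its left, z up, the work surface at z = 0. Lengths are in mm, angles in rad, forces in N, time in s.
With the tool pointing down it reaches from about 275 to 850 mm from the base axis. Payload 19 kg.
Tool frame: the origin (TCP) lies between the finger pads; the fingertips stand 19 mm ahead of it and the grasp point (between the pads) is the TCP; z points along the fingers, y is the direction in which the jaws open and shut (so a half turn about z gives the same grasp; the last joint's range is limited). The gripper opens to 85 mm and grips with 20 to 120 N. Pads are 22 mm wide; open, the fingers measure 114 mm over their backs; the gripper's body (76 mm by 85 mm) begins 54 mm behind the grasp point. The pads swing forward as they close: fully open they stand 13 mm farther back than shut.
Start: joints at [1.037, 0.15, 1.437, -0, 1.554, -0.134], TCP at [223.811, 529.623, 250.267] pointing down, gripper open.
Joint ranges: [-2.8, 2.8], [-0.68, 2.1], [0.12, 2.68], [-1.39, 4.53], [0.16, 2.79], [-2.81, 2.81]. Speed limits (rad/s): [1.89, 1.89, 2.22, 3.01, 3.01, 3.01].

## Interface

Orientations are given as a unit quaternion [x, y, z, w].
In Python, from station import ctrl gives the robot as it stands. The module is installed in compiled form; this text tells all that it offers.
- The arm moves only by the shell command python3 -m pendant 'ROWS' [FORCE]. ROWS is a JSON object of lists of equal length, an entry for each row: "twist": the turn, a rotation vector about the tool's x, y, z in degrees, a list of three; "xyz": the shift along the tool's x, y, z in units of 50 mm (1.0 is 50 mm), a list of three; "claw": the finger opening in mm, from 0 to 85.4. A call has 1 to 20 rows; each row shifts and turns the commanded pose from where the row before left it, along the tool's axes as they then stand; what a row does not reach is not made up. A row lasts 1/8 s, in which the tool goes at most 62.5 mm and 10.7 degrees, less where a joint would pass 70% of its speed; a pose out of reach is approached as far as the arm can. A call is refused whole if a number of a shift passes 1 or a number of a turn 10.7, either way. A call with a gripper value outside its range is refused whole. The fingers move at their own pace and stop on an object; FORCE is the grip in N (left out, the last holds). Time passes only in rows, so rows that do not move let the fingers close. It gives the time, the measured TCP pose, the force and the opening at its end, in the units of the state.
- ctrl.sense(): the state, without advancing time (a new reading comes with each control period).
- ctrl.camera(name): name is "side" or "top" or "wrist"; returns a dict with "frame" (384x512x3 uint8, red, green, blue), "fx", "fy", "cx", "cy" (pixels), "k1" (the pictures are not rectified: a ray, as slopes to the right and down, at radius r is drawn at 1 + k1 r^2 times it, then the intrinsics apply), "R" (3x3) and "t" (3): a world point X has camera coordinates R X + t; the wrist camera has in their place "mount" (4x4, takes a point from camera to tool coordinates, whose origin is the TCP and whose axes are the flange's). Camera axes: x right, y down, z forward; pixel columns grow to the right and rows downward; lengths in mm; the calibration is good to about 2 mm. A picture is of the moment at which its call begins: read the wrist's pose just before it. There is no depth.
- ctrl.finish_job(): hands the job in, once; it reports no verdict.
The state is a dict: "time": time; "joint_positions": joint angles; "qvel": joint speeds; "joint_efforts": joint torques, N m; "ee_pos": TCP position; "eef_rot": TCP orientation; "wrist_force": force on the tool from outside, world axes, zero at the start; "torque": the same for the moment, N m; "opening": finger opening in mm.
Only numpy, scipy, OpenCV 4.12 (cv2) and the standard library are available. Lean on these libraries where they do the work, as an engineer would, in place of code of your own. Each camera call takes 0.05 s, during which the arm holds its last target. There are 200 camera calls.

## Task

Put the cheese-board lift into third: with the fingertips, only pushing, guide the gear lever to the middle of its left lane, across to the right lane and then forward, away from the robot, fully home in the far right slot of the H gate. Then, with the lever in third, press the small start button on the push-button box all the way in and let it come out again. Never grip the lever, and leave the large stop button and everything else on the table where it is.

Things in the scene. Friction and masses are not known exactly. Their poses are not given: they have to be found in the camera images.
- console: Gear selector console: fixed grey box 260 (x) x 300 (y) x 90 mm high, the H gate in the middle of its top; origin under its centre. Axes: x forward (away from the robot), y to the left, z up.
- gate (a point): Centre of the H gate, on the top face of its steel plate (95 mm above the table; 5 mm thick, 110 x 150 mm); axes of the console. A left and a right lane run along x; a channel along y joins their middles (neutral). First slot = left forward, second = left back, third = right forward, fourth = right back. Steel tongues part the lanes: the lever crosses only within about 0.05 rad of the middle.
- grip_top (a point): Centre of the top face of the lever's black handgrip, an upright square bar 40 x 40 x 78 mm, sides square to the console's axes. With the lever upright its top is 192 mm and its underside 114 mm above the table. The lever pivots about a point 80 mm below gate; from there the top is 177 mm away, the handgrip's middle 138 mm.
- grip_mid (a point): Centre of the handgrip, 39 mm below its top; its axes are those of grip_top.
- button_box: Fixed grey push-button box, 110 (x) x 190 (y) x 60 mm high, on the table to the left of the console; origin under its centre. Two plain grey buttons stand on it, 90 mm apart along its y: start (left, small), stop (right, large).
- gimbal (a joint): Sideways tilt of the lever about the console's x axis, rad: -0.27 = left lane (stop), 0.27 = right lane (stop), 0 = upright. Held by friction wherever left; about 2 N at the handgrip moves it. No spring. At the handgrip's middle the travel from lane to lane is 74 mm.
- stick (a joint): Forward tilt of the lever, rad: 0.30 = fully forward (stop), 0 = middle (neutral), -0.30 = fully back (stop). Held by friction wherever left; about 2 N at the handgrip moves it. No spring. At the handgrip's middle the travel from the middle to fully forward is 41 mm. At the start the lever stands somewhere along the left lane.
- start_top (a point): Centre of the top of the start button: the small one of the two plain grey buttons on the box, 28 mm across, the left one. About 5 N press it fully in.
- start (a joint): Travel of the start button, m: 0 = out, 0.007 = fully in; springs back.
- stop (a joint): Travel of the stop button, the large grey one (48 mm across, right of the start button): 0 = out, 0.007 = fully in. Leave alone.
- cheek_far: Rubber cheek on the far (+x) side of the handgrip, 28 wide x 70 tall, standing 3 mm out of the handgrip's 34 mm core, so 20 mm from its axis outside; origin at its centre. Squeezing two opposite cheeks counts as gripping.
- cheek_near: Rubber cheek on the near (-x) side of the handgrip, 28 wide x 70 tall, standing 3 mm out of the handgrip's 34 mm core, so 20 mm from its axis outside; origin at its centre. Squeezing two opposite cheeks counts as gripping.
- cheek_left: Rubber cheek on the left (+y) side of the handgrip, 28 wide x 70 tall, standing 3 mm out of the handgrip's 34 mm core, so 20 mm from its axis outside; origin at its centre. Squeezing two opposite cheeks counts as gripping.
- cheek_right: Rubber cheek on the right (-y) side of the handgrip, 28 wide x 70 tall, standing 3 mm out of the handgrip's 34 mm core, so 20 mm from its axis outside; origin at its centre. Squeezing two opposite cheeks counts as gripping.
- cheese_small: Bystander: yellow cheese wheel, 90 mm across, 45 high. Origin at its underside centre.
- cheese_grey: Bystander: grey-rind cheese wheel, 110 mm across, 50 high. Origin at its underside centre.
- coat_jar: Bystander: small lidded jar, 50 mm across, 55 high, standing on the near right corner of the console. Origin at its underside centre.
- brush: Bystander: hand brush lying on the table, about 30 mm high.
- wedge: Bystander: wooden block 70 x 35 x 30 mm. Origin at its underside centre.
- cup: Bystander: steel cup, 70 mm across, 70 high. Origin at its underside centre.
- sample_weight: Bystander: brass cylinder, 36 mm across, 30 high, standing on the far left corner of the console. Origin at its underside centre.
Things that resemble listed ones, but are neither listed nor needed, are in the scene too. Several things look just like the button_box: the one meant starts farthest to the robot's right.

How it is judged:
By the outcome, as a careful person would: the job done as asked, in the order asked, and still so for the second after the job is handed in, with the robot touching nothing.
It also fails if it takes over 64 s, if anything falls off the work surface, if the arm or the gripper's body presses on something with over 40 N, if the wrist force passes 120 N, or if a joint passes its speed limit or range.

## Working session

There is one attempt and no reset: what is moved stays moved. The work goes in short steps, Python scripts to look and compute and a shell command to move; the robot and the scene stay as the last step left them, time stands still between calls to the robot, and variables do not carry over. Pictures are saved under pics/ and viewed, about 8 in all and at most 12, crops included, and the job is handed in when it is done.

```bash
mkdir -p pics
cat > h.py <<'E'
import numpy as np, cv2
from station import ctrl
from scipy.spatial.transform import Rotation as Ro
def grab(n):
    s=ctrl.sense(); c=ctrl.camera(n)
    if n=="wrist":
        T=np.eye(4); T[:3,:3]=Ro.from_quat(s["eef_rot"]).as_matrix(); T[:3,3]=s["ee_pos"]
        M=np.linalg.inv(T@np.array(c["mount"])); c["R"]=M[:3,:3]; c["t"]=M[:3,3]
    c["R"]=np.array(c["R"]);c["t"]=np.array(c["t"])
    return c
def K(c): return np.array([[c["fx"],0,c["cx"]],[0,c["fy"],c["cy"]],[0,0,1.]]),np.array([c["k1"],0,0,0,0.])
def ray(c,u,v):
    k,d=K(c); p=cv2.undistortPoints(np.array([[[u,v]]],float),k,d)[0,0]
    return -c["R"].T@c["t"], c["R"].T@np.array([p[0],p[1],1])
def onz(c,u,v,z):
    o,d=ray(c,u,v); return o+d*(z-o[2])/d[2]
def two(c1,p1,c2,p2):
    o,d=ray(c1,*p1);q,e=ray(c2,*p2)
    s=np.linalg.lstsq(np.c_[d,-e],q-o,rcond=None)[0]
    a=o+d*s[0];b=q+e*s[1]; return (a+b)/2,np.linalg.norm(a-b)
def proj(c,X):
    k,d=K(c); return cv2.projectPoints(np.array(X,float).reshape(-1,1,3),cv2.Rodrigues(c["R"])[0],c["t"],k,d)[0][:,0]
def save(c,n,box=None,s=1.5):
    f=c["frame"][...,::-1]
    if box: f=f[box[1]:box[3],box[0]:box[2]]
    cv2.imwrite("pics/"+n+".png",cv2.resize(f,None,fx=s,fy=s,interpolation=cv2.INTER_CUBIC))
E
python3 - <<'E'
from h import *
import pickle
print(ctrl.sense())
for n in("top","side","wrist"):
    c=grab(n); pickle.dump(c,open(n+".pkl","wb")); save(c,n+"0")
    print(n,-c["R"].T@c["t"],c["R"][2],c["fx"],c["k1"])
E
```

```text
{'time': 0.0, 'joint_positions': array([ 1.03699913e+00,  1.50948000e-01,  1.43801691e+00, -7.76555581e-06,
        1.55379609e+00, -1.34000863e-01]), 'qvel': array([ 1.05117713e-03,  7.83631382e-04,  7.87071030e-05, -1.51258535e-04,
        1.51643898e-03,  1.70516578e-04]), 'joint_efforts': array([-1.39270418e-03, -7.13036871e+01, -5.70887446e+01, -3.06601260e-04,
        8.61837412e-03,  6.14664373e-05]), 'ee_pos': array([223.7145553 , 529.45394229, 249.70412355]), 'eef_rot': array([ 1.98569425e-01,  9.80086650e-01, -5.53180240e-04, -1.87782023e-04]), 'wrist_force': array([ 0.63838603, -0.03331544,  0.26413292]), 'torque': array([-0.03022219, -0.00529409, -0.00772591]), 'opening': 85.50936420840138}
top [ 431.57113605   52.12947657 1549.45083694] [ 0.04498326  0.00230484 -0.99898508] 376.35032076065966 -0.1142217891581456
side [  415.06688969 -1064.89336745   926.68873393] [ 0.06808337  0.81044546 -0.58184432] 372.40647044469307 -0.0010939840272880367
wrist [145.20787201 561.89793196 373.06415213] [ 0.30158318 -0.12917713 -0.94464854] 305.5873214222294 -0.013079270957450206
```

View pics/top0.png

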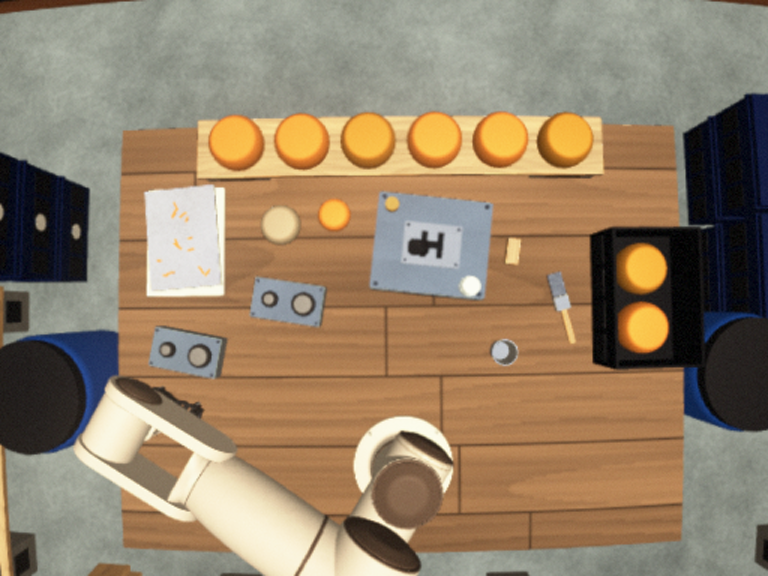

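View pics/side0.png

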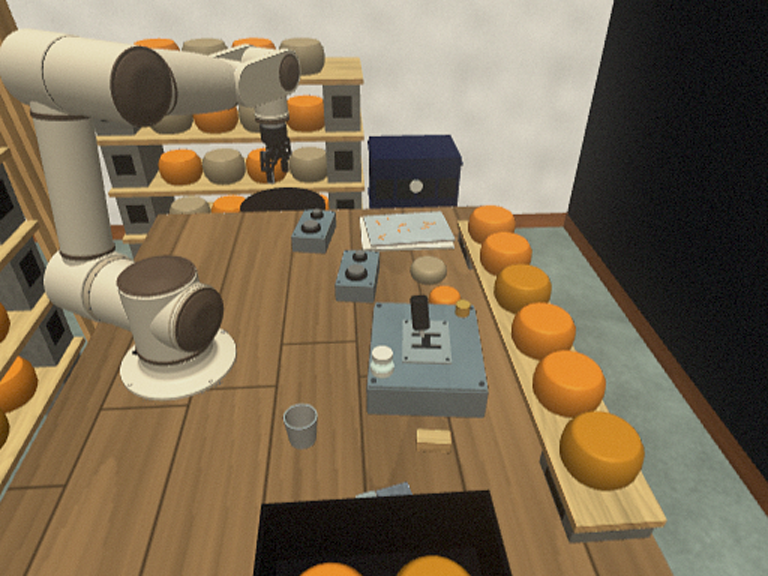

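The top view shows the console at about (432,245), with the lever in its left lane. Of the two boxes, the one farther right is at (288,302), with start at (269,299) and stop at (302,304). I'll zoom in on both views to measure.

Run:
```python
from h import *
import pickle
c=pickle.load(open("top.pkl","rb")); save(c,"topz",(155,115,340,225),4.3)
f=c["frame"]; hsv=cv2.cvtColor(f,cv2.COLOR_RGB2HSV)
# blue-grey faces
m=((hsv[...,0]>95)&(hsv[...,0]<125)&(hsv[...,1]>40)&(hsv[...,2]>70)).astype(np.uint8)*255
m=cv2.morphologyEx(m,cv2.MORPH_CLOSE,np.ones((9,9)))
for k in cv2.findContours(m,cv2.RETR_EXTERNAL,cv2.CHAIN_APPROX_NONE)[0]:
    a=cv2.contourArea(k)
    if a>500:
        r=cv2.minAreaRect(k); b=cv2.boxPoints(r); z=60 if a<3000 else 90
        print(a,np.round(r[0]),np.round([onz(c,*p,z)[:2] for p in b]).tolist(), onz(c,*r[0],z).round(1))
c=pickle.load(open("side.pkl","rb")); save(c,"sidez",(215,155,335,280),4.7)
```

```text
1421.5 [ 52. 257.] [[353.0, 1065.0], [412.0, 783.0], [99.0, 711.0], [32.0, 989.0]] [224.8 882.6  60. ]
```

View pics/topz.png

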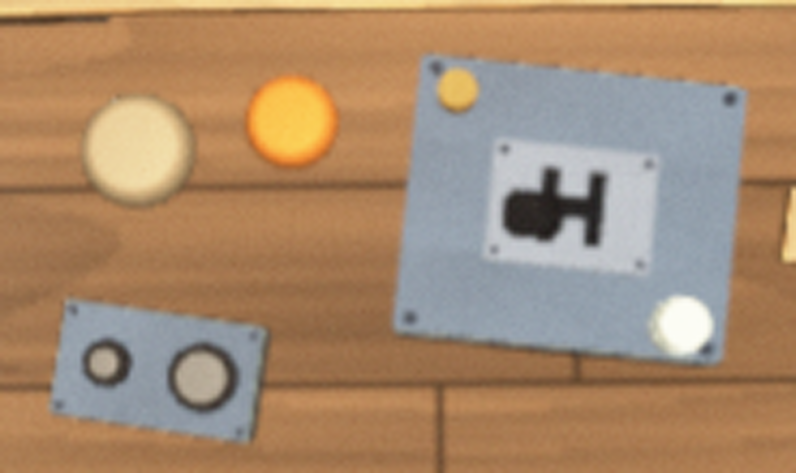

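View pics/sidez.png

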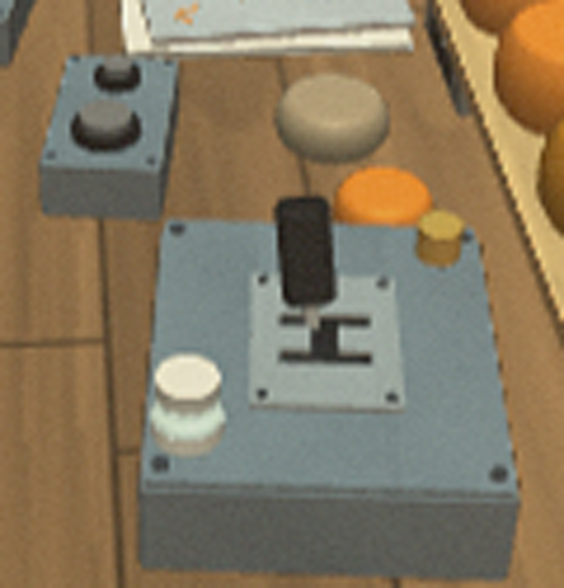

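Zoomed crops: top view has the plate corners (497,138)-(648,274) and the grip around (525,215), a little back of the middle. The start button is at (104,362). In the side view the grip's top is at (302,203) and its bottom at (308,300), and the start button's top is at (118,66).

Run:
```python
from h import *
import pickle
T=pickle.load(open("top.pkl","rb"));S=pickle.load(open("side.pkl","rb"))
t=lambda x,y:((x+.5)/4.3-.5+155,(y+.5)/4.3-.5+115)
s=lambda x,y:((x+.5)/4.7-.5+215,(y+.5)/4.7-.5+155)
def rect(ps,z,c,f):
    P=np.array([onz(c,*f(*p),z)[:2] for p in ps]); # TL TR BR BL
    e=P[0]+P[3]-P[1]-P[2]; g=P[0]+P[1]-P[2]-P[3]
    print("ctr",P.mean(0).round(1),"L_y",np.hypot(*e)/2,"L_x",np.hypot(*g)/2,"yaw",np.arctan2(-e[0],e[1]),np.arctan2(g[1],g[0])); return P.mean(0)
g=rect([(497,138),(660,156),(648,274),(483,258)],95,T,t)
rect([(425,55),(747,90),(718,362),(395,333)],90,T,t)
rect([(68,300),(268,326),(250,442),(52,412)],60,T,t)
rect([(163,222),(478,230),(517,490),(143,485)],90,S,s) # side: near-left..., order nonstandard
for a,b in(((104,362),(118,66)),((202,377),(107,117))): print(two(T,t(*a),S,s(*b)))
for n,P in(("start",(104,362)),("stop",(202,377))): print(n,onz(T,*t(*P),75))
print("griptop side at z~186",onz(S,*s(302,203),186), onz(S,*s(308,300),112))
import itertools
yaw=-0.10
for st in(-.3,-.2,-.1,0,.1):
    for gi in(-.27,):
        d=np.array([np.sin(st),-np.sin(gi)*np.cos(st),np.cos(gi)*np.cos(st)])
        R=Ro.from_euler('z',yaw).as_matrix(); o=np.r_[g,15]
        X=[o+R@d*L for L in(177,99)]
        pt=(proj(T,X)-(155,115)+.5)*4.3;ps=(proj(S,X)-(215,155)+.5)*4.7
        print(st,X[0].round(),pt.round().tolist(),ps.round().tolist())
```

```text
ctr [594.4 -79.5] L_y 149.19132982522146 L_x 108.83378757068782 yaw -0.11234833150544575 -0.12358842649648936
ctr [592.5 -79.6] L_y 294.69045824623754 L_x 252.6390674697362 yaw -0.10800788013150868 -0.1216209054560016
ctr [450.7 300.5] L_y 186.9896746012913 L_x 106.3926804598705 yaw -0.14721219182598708 -0.15276440865690794
ctr [593.7 -83. ] L_y 252.66889254750396 L_x 296.75755045860126 yaw 1.4727376430773114 1.4578296995857394
(array([458.24866751, 348.63253277,  75.51089732]), np.float64(0.2211750993156127))
(array([444.23691096, 258.25588722,  77.15517299]), np.float64(1.1629421130696083))
start [458.14729975 348.73749453  75.        ]
stop [443.67321571 258.56817868  75.        ]
griptop side at z~186 [578.59545309 -36.14155714 186.        ] [583.69639387 -57.08124107 112.        ]
-0.3 [547. -29. 178.] [[523.0, 252.0], [543.0, 235.0]] [[258.0, 209.0], [286.0, 303.0]]
-0.2 [564. -30. 182.] [[524.0, 231.0], [543.0, 224.0]] [[281.0, 204.0], [299.0, 300.0]]
-0.1 [582. -31. 185.] [[525.0, 211.0], [544.0, 213.0]] [[305.0, 201.0], [312.0, 299.0]]
0 [599. -33. 186.] [[527.0, 190.0], [545.0, 202.0]] [[330.0, 200.0], [325.0, 298.0]]
0.1 [617. -35. 185.] [[529.0, 169.0], [546.0, 191.0]] [[354.0, 202.0], [339.0, 299.0]]
```

Both views agree. The gate is at (594,-80), yaw -0.115, and the lever stands at about -0.12 rad in the left lane. The start button's top is at (458,348.6,75.5). I'll close the fingers, square the tool to the console and go to the lever's near side, staying high.

```bash
cat > st.py <<'E'
from h import *
G=np.array([594.4,-80.5]);Y=-0.115
def st():
    s=ctrl.sense();p=s["ee_pos"];r=Ro.from_euler('z',-Y).as_matrix()[:2,:2]@(p[:2]-G)
    R=Ro.from_quat(s["eef_rot"]).as_matrix()
    print("t %.2f console x %.1f y %.1f z %.1f yawerr %.2fdeg toolz"%(s["time"],r[0],r[1],p[2],np.degrees(np.arctan2(-R[0,1],R[1,1])-Y)),R[:,2].round(3),"F",s["wrist_force"].round(1),"op %.1f"%s["opening"])
if __name__=="__main__": st()
E
python3 -m pendant '{"twist":[[0,0,-8.15],[0,0,-8.15],[0,0,0],[0,0,0],[0,0,0],[0,0,0],[0,0,0],[0,0,0],[0,0,0],[0,0,0],[0,0,0],[0,0,0],[0,0,0],[0,0,0],[0,0,0]],"xyz":[[0,0,0],[0,0,0],[-0.61,-0.87,0],[-0.61,-0.87,0],[-0.61,-0.87,0],[-0.61,-0.87,0],[-0.61,-0.87,0],[-0.61,-0.87,0],[-0.61,-0.87,0],[-0.61,-0.87,0],[-0.61,-0.87,0],[-0.61,-0.87,0],[-0.61,-0.87,0],[-0.61,-0.87,0],[0,0,0]],"claw":[0,0,0,0,0,0,0,0,0,0,0,0,0,0,0]}'; python3 st.py
```

```text
time: 2.02
ee_pos: [528.2, -33.8, 249.4]
eef_rot: [0.059, 0.998, -0.0, -0.001]
wrist_force: [-1.2, 0.3, -1.0]
opening: -0.1
t 2.02 console x -71.2 y 38.8 z 249.4 yawerr -0.22deg toolz [-0.001 -0.    -1.   ] F [-1.2  0.3 -1. ] op -0.1
```

```bash
python3 -m pendant '{"twist":[[0,0,0],[0,0,0],[0,0,0],[0,0,0]],"xyz":[[0,0.06,0.55],[0,0,0.6],[0,0,0.55],[0,0,0]],"claw":[0,0,0,0]}'
python3 - <<'E'
from st import *
st()
a=grab("side"); b=grab("wrist")
A=cv2.resize(a["frame"][130:250,235:335],(500,600),interpolation=cv2.INTER_CUBIC)
B=cv2.resize(b["frame"],(300,225)); B=np.vstack([B,np.zeros((375,300,3),np.uint8)])
cv2.imwrite("pics/d1.png",np.hstack([A,B])[...,::-1])
E
```

```text
time: 2.52
ee_pos: [526.6, -27.3, 163.8]
eef_rot: [0.057, 0.998, 0.0, -0.002]
wrist_force: [-0.5, 0.2, 1.3]
opening: -0.1
t 2.52 console x -73.5 y 45.1 z 163.8 yawerr 0.01deg toolz [-0.003  0.001 -1.   ] F [-0.5  0.2  1.3] op -0.1
```

View pics/d1.png

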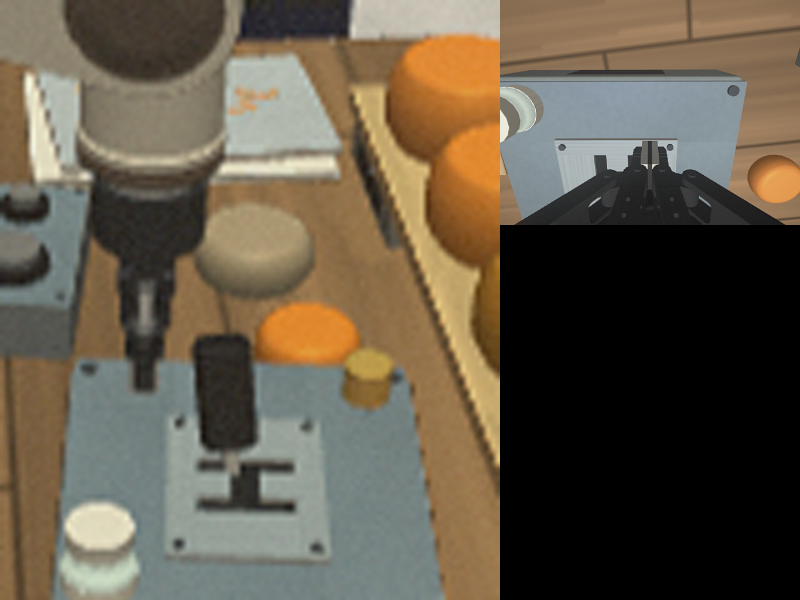

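Side view: the fingertip at (145,390) is clear and level with the grip at (225,390) on its near side. I'll push forward to just short of the middle and then measure.

```bash
python3 -m pendant '{"twist":[[0,0,0],[0,0,0],[0,0,0],[0,0,0],[0,0,0],[0,0,0]],"xyz":[[-0.2,0,0],[-0.15,0,0],[-0.12,0,0],[-0.12,0,0],[-0.10,0,0],[0,0,0]],"claw":[0,0,0,0,0,0]}'
cat > lev.py <<'E'
from st import *
def dark(c,X,r,skip=None):
    pass
def lev(name,gi,sts=np.arange(-.3,.31,.1)):
    """side view: save zoom, draw nothing; print predicted grip top/bottom pixels in zoom"""
    a=grab("side"); x0,y0,x1,y1=235,155,335,255; k=6
    save(a,name,(x0,y0,x1,y1),k)
    for st_ in sts:
        d=np.array([np.sin(st_),-np.sin(gi)*np.cos(st_),np.cos(gi)*np.cos(st_)])
        R=Ro.from_euler('z',Y).as_matrix()
        X=[np.r_[G,15]+R@d*L for L in(177,99)]
        print("%.2f"%st_,((proj(a,X)-(x0,y0)+.5)*k).round().tolist())
E
python3 -c "
from lev import *
st(); lev('l1',-.27,[-.15,-.1,-.05,0,.05])"
```

```text
time: 3.38
ee_pos: [562.2, -32.1, 165.2]
eef_rot: [0.058, 0.998, -0.0, -0.0]
wrist_force: [-0.9, 0.2, 0.5]
opening: 0.2
t 3.38 console x -37.6 y 44.4 z 165.2 yawerr -0.02deg toolz [-0. -0. -1.] F [-0.9  0.2  0.5] op 0.2
-0.15 [[256.0, 258.0], [271.0, 383.0]]
-0.10 [[271.0, 257.0], [279.0, 382.0]]
-0.05 [[287.0, 256.0], [288.0, 382.0]]
0.00 [[302.0, 256.0], [296.0, 382.0]]
0.05 [[318.0, 257.0], [305.0, 382.0]]
```

View pics/l1.png

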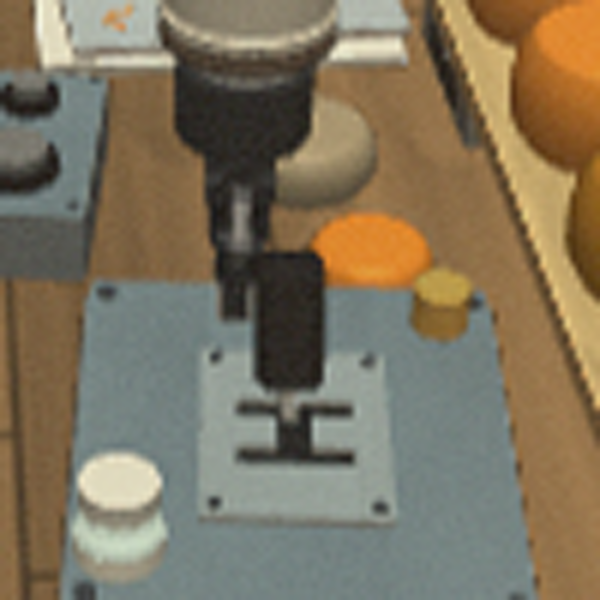

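The grip is at (290,252) at the top and (289,387) at the bottom. The H channel's centre is near x=295, so the lever stands at about -0.04. I'll push 6 mm more, then go around to its left side.

```bash
python3 -m pendant '{"twist":[[0,0,0],[0,0,0],[0,0,0],[0,0,0],[0,0,0],[0,0,0],[0,0,0],[0,0,0],[0,0,0],[0,0,0]],"xyz":[[-0.06,0,0],[-0.06,0,0],[0,0,0],[0.4,0,0],[0.4,0,-0.4],[0,0.6,0],[0,0.6,0],[-0.75,0,0],[-0.7,0,0],[0,0,0]],"claw":[0,0,0,0,0,0,0,0,0,0]}'; python3 -c "
from lev import *
st(); lev('l2',-.27,[-.05,0,.05])"
```

```text
time: 4.68
ee_pos: [608.5, 22.9, 184.5]
eef_rot: [0.058, 0.998, -0.0, -0.0]
wrist_force: [-0.4, 1.1, -0.3]
opening: -0.0
t 4.67 console x 2.1 y 104.3 z 184.5 yawerr -0.03deg toolz [-0. -0. -1.] F [-0.4  1.1 -0.3] op -0.0
-0.05 [[287.0, 256.0], [288.0, 382.0]]
0.00 [[302.0, 256.0], [296.0, 382.0]]
0.05 [[318.0, 257.0], [305.0, 382.0]]
```

View pics/l2.png

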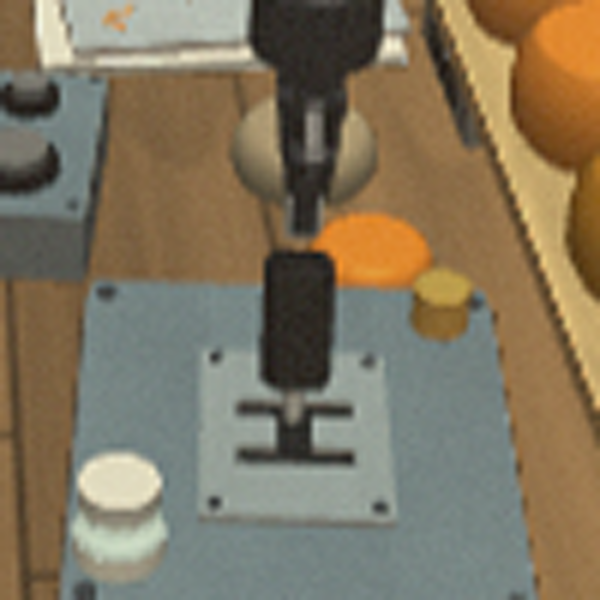

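The grip's top is now at (299,252) and its bottom at (295,387), so the stick is at about -0.01, neutral. Next I push across to the right.

```bash
python3 -m pendant '{"twist":[[0,0,0],[0,0,0],[0,0,0],[0,0,0],[0,0,0],[0,0,0],[0,0,0],[0,0,0],[0,0,0]],"xyz":[[0.04,-0.3,0],[0,-0.3,0],[0,-0.25,0],[0,-0.25,0],[0,-0.25,0],[0,-0.2,0],[0,-0.2,0],[0,-0.15,0],[0,0,0]],"claw":[0,0,0,0,0,0,0,0,0]}'; python3 st.py
```

```text
time: 5.85
ee_pos: [594.1, -71.5, 185.2]
eef_rot: [0.058, 0.998, -0.0, -0.0]
wrist_force: [0.6, -0.5, 0.1]
opening: 0.0
t 5.85 console x -1.3 y 8.9 z 185.2 yawerr -0.05deg toolz [-0. -0. -1.] F [ 0.6 -0.5  0.1] op 0.0
```

```bash
python3 -m pendant '{"twist":[[0,0,0],[0,0,0],[0,0,0],[0,0,0],[0,0,0]],"xyz":[[0,-0.1,0],[0,-0.08,0],[0,-0.06,0],[0,-0.04,0],[0,0,0]],"claw":[0,0,0,0,0]}';python3 -c "
from lev import *
st(); lev('l3',.27,[-.05,0,.05])"
```

```text
time: 6.48
ee_pos: [592.5, -85.0, 185.3]
eef_rot: [0.058, 0.998, -0.0, -0.0]
wrist_force: [-0.3, 1.1, -0.1]
opening: 0.3
t 6.47 console x -1.3 y -4.7 z 185.3 yawerr -0.03deg toolz [-0. -0. -1.] F [-0.3  1.1 -0.1] op 0.3
-0.05 [[290.0, 358.0], [290.0, 440.0]]
0.00 [[307.0, 358.0], [299.0, 440.0]]
0.05 [[323.0, 359.0], [307.0, 441.0]]
```

View pics/l3.png

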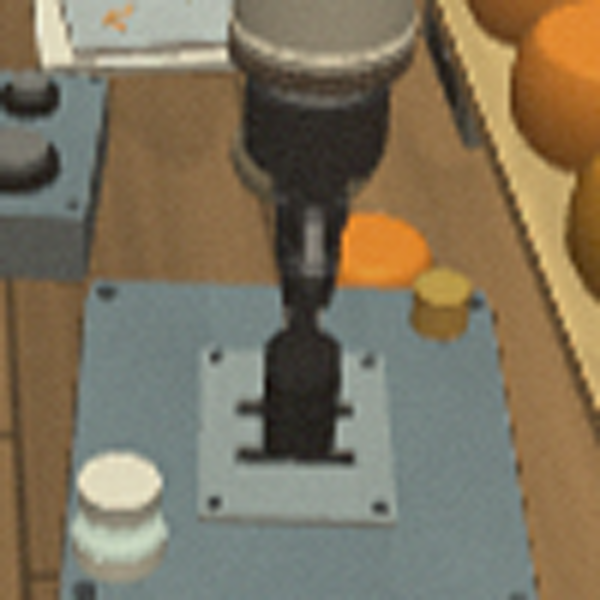

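The grip now covers the right lane, with its bottom at (300,457). No stop force shows yet, so I'll keep nudging until it does.

```bash
for i in 1 2; do python3 -m pendant '{"twist":[[0,0,0],[0,0,0]],"xyz":[[0,-0.06,0],[0,0,0]],"claw":[0,0]}' >/dev/null; python3 st.py; done
```

```text
t 6.78 console x -1.3 y -7.8 z 185.3 yawerr -0.03deg toolz [-0. -0. -1.] F [ 0.2  0.9 -0.3] op 0.4
t 7.03 console x -1.3 y -10.6 z 185.3 yawerr -0.02deg toolz [-0.  0. -1.] F [ 0.3  3.2 -0.8] op -0.1
```

```bash
python3 -m pendant '{"twist":[[0,0,0],[0,0,0]],"xyz":[[0,-0.04,0],[0,0,0]],"claw":[0,0]}' >/dev/null; python3 st.py; python3 -m pendant '{"twist":[[0,0,0],[0,0,0]],"xyz":[[0,-0.04,0],[0,0,0]],"claw":[0,0]}' >/dev/null; python3 st.py
```

```text
t 7.28 console x -1.4 y -12.4 z 185.2 yawerr -0.01deg toolz [-0.  0. -1.] F [-0.7  5.9 -2.8] op -0.3
t 7.53 console x -1.4 y -14.3 z 185.2 yawerr -0.01deg toolz [-0.     0.001 -1.   ] F [ 0.4  6.2 -3.4] op 0.0
```

```bash
python3 -m pendant '{"twist":[[0,0,0],[0,0,0],[0,0,0],[0,0,0],[0,0,0],[0,0,0]],"xyz":[[0,0.4,0],[0,0.5,0],[0.7,0,0],[0.7,0,0],[0,0,0],[0,0,0]],"claw":[0,0,0,0,0,0]}' >/dev/null;python3 -c "
from lev import *
st(); lev('l4',.27,[-.05,0,.05])"
```

```text
t 8.28 console x -70.9 y 30.9 z 185.7 yawerr -0.00deg toolz [ 0.001 -0.001 -1.   ] F [ 0.2 -0.3 -0.9] op -0.0
-0.05 [[290.0, 358.0], [290.0, 440.0]]
0.00 [[307.0, 358.0], [299.0, 440.0]]
0.05 [[323.0, 359.0], [307.0, 441.0]]
```

View pics/l4.png

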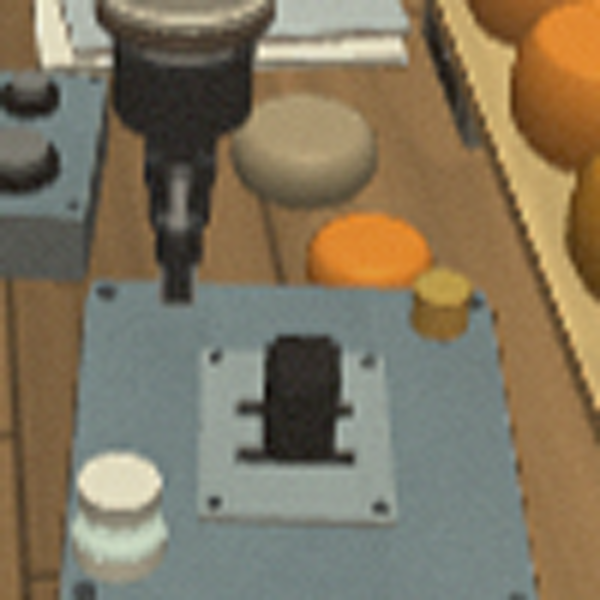

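```bash
python3 - <<'E'
from lev import *
a=grab("side")
for gi in(.17,.22,.27):
    R=Ro.from_euler('z',Y).as_matrix()@Ro.from_euler('x',gi).as_matrix()
    P=[np.r_[G,15]+R@np.array([0,y,z]) for y,z in((20,177),(-20,99))]
    print(gi,((proj(a,P)-(235,155)+.5)*6).round().tolist())
E
python3 -m pendant '{"twist":[[0,0,0],[0,0,0],[0,0,0]],"xyz":[[0,-0.7,0],[0,-0.7,0.2],[0,0,0.1]],"claw":[0,0,0]}' >/dev/null; python3 st.py
```

```text
0.17 [[306.0, 306.0], [299.0, 453.0]]
0.22 [[306.0, 317.0], [299.0, 461.0]]
0.27 [[306.0, 328.0], [299.0, 470.0]]
t 8.75 console x -71.0 y -41.3 z 169.5 yawerr -0.15deg toolz [-0.001 -0.    -1.   ] F [-0.6  0.   0.4] op -0.1
```

The grip spans rows 333–463, centred at 398. That fits gimbal 0.27 (prediction centre 399), so it is in the right lane. Now I push forward.

```bash
python3 -m pendant '{"twist":[[0,0,0],[0,0,0],[0,0,0],[0,0,0],[0,0,0],[0,0,0],[0,0,0],[0,0,0]],"xyz":[[-0.4,0,0],[-0.22,0.04,0],[-0.2,0,0],[-0.2,0,0],[-0.2,0,0],[-0.15,0,0],[-0.1,0,0],[0,0,0]],"claw":[0,0,0,0,0,0,0,0]}' >/dev/null; python3 st.py; for i in 1; do python3 -m pendant '{"twist":[[0,0,0],[0,0,0]],"xyz":[[-0.06,0,0],[0,0,0]],"claw":[0,0]}' >/dev/null; python3 st.py; done
```

```text
t 9.75 console x 2.4 y -37.6 z 170.2 yawerr -0.02deg toolz [-0. -0. -1.] F [-0.5 -0.2 -0.7] op -0.2
t 10.00 console x 5.2 y -37.6 z 170.4 yawerr -0.02deg toolz [ 0. -0. -1.] F [-0.5 -0.2 -0.2] op 0.1
```

```bash
for i in 1; do python3 -m pendant '{"twist":[[0,0,0],[0,0,0]],"xyz":[[-0.06,0,0],[0,0,0]],"claw":[0,0]}' >/dev/null; python3 st.py; python3 -m pendant '{"twist":[[0,0,0],[0,0,0]],"xyz":[[-0.06,0,0],[0,0,0]],"claw":[0,0]}' >/dev/null; python3 st.py;python3 -m pendant '{"twist":[[0,0,0],[0,0,0]],"xyz":[[-0.04,0,0],[0,0,0]],"claw":[0,0]}' >/dev/null; python3 st.py;done
```

```text
t 10.25 console x 8.3 y -37.6 z 170.3 yawerr -0.02deg toolz [ 0. -0. -1.] F [-0.6 -1.1 -0. ] op 0.1
t 10.50 console x 11.4 y -37.6 z 170.3 yawerr -0.02deg toolz [ 0. -0. -1.] F [-0.9 -0.2 -0.4] op -0.1
t 10.75 console x 13.2 y -37.6 z 170.2 yawerr -0.02deg toolz [-0. -0. -1.] F [-2.4  0.1 -0.4] op 0.0
```

```bash
python3 -m pendant '{"twist":[[0,0,0],[0,0,0]],"xyz":[[-0.04,0,0],[0,0,0]],"claw":[0,0]}' >/dev/null; python3 st.py;python3 -m pendant '{"twist":[[0,0,0],[0,0,0]],"xyz":[[-0.04,0,0],[0,0,0]],"claw":[0,0]}' >/dev/null; python3 st.py; python3 -m pendant '{"twist":[[0,0,0],[0,0,0]],"xyz":[[-0.04,0,0],[0,0,0]],"claw":[0,0]}' >/dev/null; python3 st.py
```

```text
t 11.00 console x 15.1 y -37.6 z 170.2 yawerr -0.02deg toolz [-0.  0. -1.] F [-3.2  0.5 -0. ] op 0.3
t 11.25 console x 17.0 y -37.5 z 170.1 yawerr -0.02deg toolz [-0.001  0.    -1.   ] F [-4.4  0.6 -0.3] op 0.1
t 11.50 console x 18.8 y -37.6 z 169.9 yawerr -0.02deg toolz [-0.002  0.    -1.   ] F [-7.2  0.7 -0.6] op 0.0
```

```bash
python3 -m pendant '{"twist":[[0,0,0],[0,0,0],[0,0,0]],"xyz":[[-0.05,0,0],[-0.05,0,0],[0,0,0]],"claw":[0,0,0]}' >/dev/null; python3 st.py; python3 -m pendant '{"twist":[[0,0,0],[0,0,0],[0,0,0],[0,0,0],[0,0,0]],"xyz":[[0.4,0,0],[0.8,0,0],[0.8,0,0],[0,0,-0.7],[0,0,0]],"claw":[0,0,0,0,0]}' >/dev/null; python3 -c "
from lev import *
st(); lev('l5',.27,[.2,.25,.3])"
```

```text
t 11.88 console x 23.2 y -37.5 z 169.5 yawerr -0.02deg toolz [-0.003  0.001 -1.   ] F [-13.1   1.9  -1.9] op -0.0
t 12.50 console x -74.8 y -37.8 z 208.3 yawerr -0.02deg toolz [ 0.005 -0.002 -1.   ] F [1.3 0.1 0.2] op 0.1
0.20 [[372.0, 364.0], [333.0, 443.0]]
0.25 [[387.0, 366.0], [341.0, 445.0]]
0.30 [[403.0, 370.0], [350.0, 446.0]]
```

View pics/l5.png

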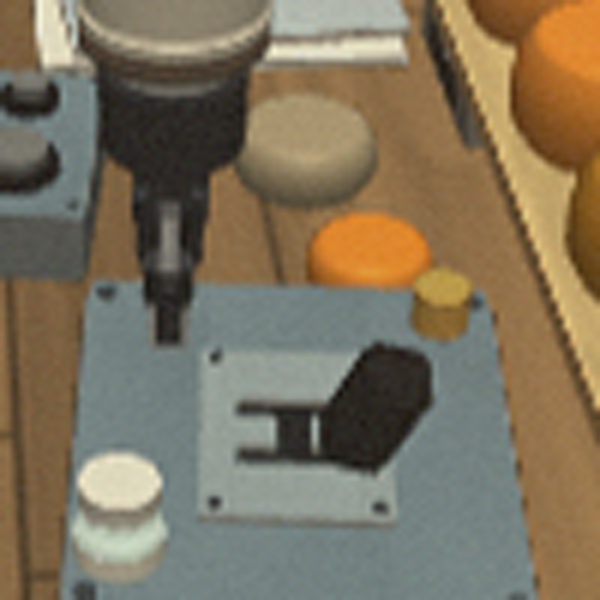

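The grip leans fully forward, with its top near (403,367), which matches the 0.30 prediction. The stop force had reached 13 N. Now over to the start button.

```bash
python3 -m pendant '{"twist":[[0,0,0],[0,0,0],[0,0,0],[0,0,0],[0,0,0],[0,0,0],[0,0,0],[0,0,0],[0,0,0],[0,0,0],[0,0,0],[0,0,0],[0,0,0]],"xyz":[[0.22,0.9,0],[0.22,0.9,0],[0.22,0.9,0],[0.22,0.9,0],[0.22,0.9,0],[0.22,0.9,0],[0.22,0.9,0],[0.22,0.9,0],[0.22,0.9,0],[0.22,0.87,0],[0,0,0.9],[0,0,0.7],[0,0,0]],"claw":[0,0,0,0,0,0,0,0,0,0,0,0,0]}'
python3 - <<'E'
from st import *
st()
print("btn ref: x -184.8 y 410.6")
a=grab("side"); b=grab("top"); w=grab("wrist")
A=cv2.resize(a["frame"][130:210,200:280],(400,400),interpolation=cv2.INTER_CUBIC)
W=cv2.resize(w["frame"],(400,300)); W=np.vstack([W,np.zeros((100,400,3),np.uint8)])
cv2.imwrite("pics/b1.png",np.hstack([A,W])[...,::-1])
for X in([458.2,348.6,75.5],[444,258.4,76]): print(((proj(a,X)-(200,130)+.5)*5).round(),(proj(w,X)*400/512).round())
s=ctrl.sense();R=Ro.from_quat(s["eef_rot"]).as_matrix();tip=s["ee_pos"]+19*R[:,2];print("tip",((proj(a,tip)-(200,130)+.5)*5).round(),(proj(w,tip)*400/512).round())
E
```

```text
time: 14.18
ee_pos: [456.0, 348.6, 122.4]
eef_rot: [0.058, 0.998, -0.001, -0.002]
wrist_force: [-0.2, 0.8, 0.8]
opening: -0.1
t 14.18 console x -186.7 y 410.4 z 122.4 yawerr -0.01deg toolz [-0.004 -0.002 -1.   ] F [-0.2  0.8  0.8] op -0.1
btn ref: x -184.8 y 410.6
[[201. 196.]] [[200. 180.]]
[[188. 251.]] [[ 86. 176.]]
tip [[200. 164.]] [[201. 201.]]
```

View pics/b1.png

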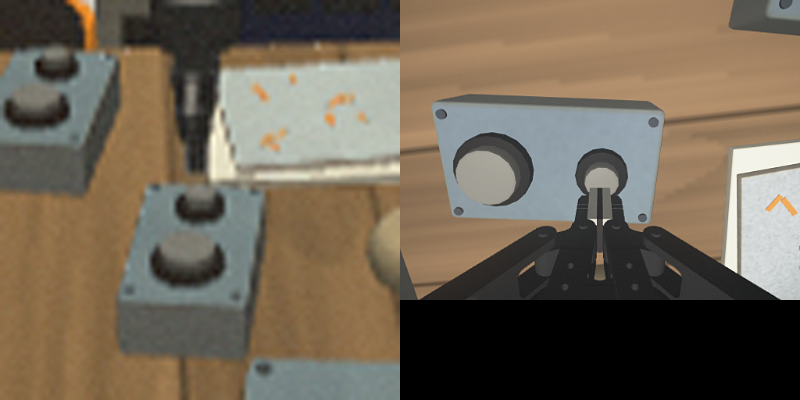

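The wrist view shows the start button's top at about (601,181) in the composite, against a prediction of (600,180), with the fingertip above it. I'll press down slowly.

```bash
python3 -m pendant '{"twist":[[0,0,0],[0,0,0],[0,0,0],[0,0,0]],"xyz":[[-0.04,0,0.2],[0,0,0.2],[0,0,0.1],[0,0,0]],"claw":[0,0,0,0]}'>/dev/null; python3 st.py; for i in 1; do python3 -m pendant '{"twist":[[0,0,0],[0,0,0]],"xyz":[[0,0,0.06],[0,0,0]],"claw":[0,0]}' >/dev/null; python3 st.py; python3 -m pendant '{"twist":[[0,0,0],[0,0,0]],"xyz":[[0,0,0.06],[0,0,0]],"claw":[0,0]}' >/dev/null; python3 st.py;python3 -m pendant '{"twist":[[0,0,0],[0,0,0]],"xyz":[[0,0,0.04],[0,0,0]],"claw":[0,0]}' >/dev/null; python3 st.py;done
```

```text
t 14.82 console x -183.8 y 410.9 z 100.0 yawerr -0.02deg toolz [-0. -0. -1.] F [-1. -1.  2.] op -0.0
t 15.07 console x -183.6 y 411.0 z 97.4 yawerr -0.02deg toolz [ 0.  0. -1.] F [ 0.4 -0.6  3.4] op 0.4
t 15.32 console x -183.5 y 411.1 z 94.9 yawerr -0.02deg toolz [ 0.001  0.    -1.   ] F [-3.3 -2.5 11.2] op 0.1
t 15.57 console x -183.4 y 411.2 z 94.5 yawerr -0.01deg toolz [ 0.002  0.001 -1.   ] F [-10.   -7.5  32.6] op 0.1
```

Spring force rises gently and then hits a hard stop near z=94.7 after about 7 mm of travel, so the button is fully in. I'll release it, backing straight up, and compare the pressed and released pictures.

```bash
python3 - <<'E'
from h import *
import pickle
pickle.dump((grab("wrist"),grab("side")),open("pr.pkl","wb"))
E
python3 -m pendant '{"twist":[[0,0,0],[0,0,0],[0,0,0],[0,0,0],[0,0,0]],"xyz":[[0,0,-0.1],[0,0,-0.1],[0,0,-0.1],[0,0,-0.5],[0,0,0]],"claw":[0,0,0,0,0]}' >/dev/null
python3 - <<'E'
from st import *
import pickle
st()
w0,a0=pickle.load(open("pr.pkl","rb")); a=grab("side");w=grab("wrist")
z=lambda f,b,s:cv2.resize(f[b[1]:b[3],b[0]:b[2]],s,interpolation=cv2.INTER_CUBIC)
bw=(180,170,330,282)
top=np.hstack([z(w0["frame"],bw,(400,300)),z(w["frame"],bw,(400,300))])
bot=np.hstack([z(a0["frame"],(222,160,262,190),(267,200)),z(a["frame"],(222,160,262,190),(267,200)),z(a["frame"],(260,200,320,245),(266,200))])
cv2.imwrite("pics/fin.png",np.vstack([top,bot])[...,::-1])
E
```

```text
t 16.30 console x -183.2 y 411.4 z 133.8 yawerr -0.01deg toolz [ 0.002  0.001 -1.   ] F [-1.1  0.6  0.8] op 0.1
```

View pics/fin.png

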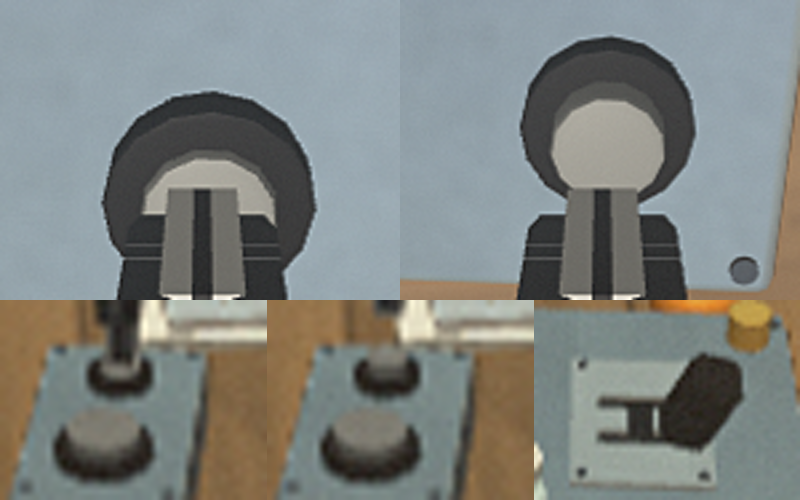

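Run:
```python
from st import *
import pickle
w0,a0=pickle.load(open("pr.pkl","rb")); w=grab("wrist")
f=lambda x,y:((x+.5)/2.6667-.5+180,(y+.5)/2.6667-.5+170)
for n,c,top,base in(("pressed",w0,(208,158),(208,92)),("free",w,(207,99),(208,37))):
    print(n,"cam",(-c["R"].T@c["t"]).round(1))
    for z in(68,72,76,80): print(z,onz(c,*f(*top),z)[:2].round(1))
    print("ring at 60",onz(c,*f(*base),60)[:2].round(1))
```

```text
pressed cam [374.4 358.  217.7]
68 [447.2 350.9]
72 [445.2 351.1]
76 [443.3 351.3]
80 [441.3 351.5]
ring at 60 [436.  352.2]
free cam [374.2 357.8 255.2]
68 [448.8 350.4]
72 [447.2 350.6]
76 [445.6 350.7]
80 [444.  350.9]
ring at 60 [435.3 352.2]
```

From the wrist pictures the button's top dropped by about 6.9 mm while pressed (about 79 → 72 mm, referenced to the ring). That agrees with the full 7 mm, and it has come back out. Handing in.

```bash
python3 -c "
from st import *
st(); print(ctrl.finish_job())"
```

```text
t 16.45 console x -184.0 y 410.8 z 131.6 yawerr -0.02deg toolz [-0.001 -0.001 -1.   ] F [ 0.3  0.1 -0.4] op -0.2
the job is handed in; nothing more can be done
None
```

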